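# Make up two seasoning kits in a food-processing kitchen

### The job

Make up the seasoning kits for the next two batches from the stock standing on the table: the oblong tray gets the tall bottle, the large carton and the shaker; the round pan gets the jar and the tin. Set each one down gently, without dropping it, standing upright on the floor of its tray or pan, and leave the short bottle, the small carton and the low tub standing where they are.

Things in the scene. Friction and masses are not known exactly. Their poses are not given: they have to be found in the camera images.
- tall_bottle: Tall brown glass sauce bottle, 138 mm high. Body 58 mm across up to 76 mm, shoulder to 98 mm, neck 22 mm across up to 112 mm, black cap 32 mm across from 112 to 138 mm (the place to grip). Origin at the centre of its underside, z up; stands upright on the table; about 0.28 kg.
- short_bottle: Short bottle of the same make, 92 mm high, body 48 mm across, black cap 28 mm across. Not part of a kit. Origin at the centre of its underside, z up.
- large_carton: Large brown cardboard carton with a paper panel, 44 mm (its x) by 76 mm (its y) by 100 mm high. Origin at the centre of its underside, z up; stands upright on the table; about 0.25 kg.
- small_carton: Small brown cardboard carton, 38 mm (its x) by 56 mm (its y) by 56 mm high. Not part of a kit. Origin at the centre of its underside, z up.
- shaker: Slim shaker, clear body with white contents 42 mm across up to 68 mm, steel sprinkler top 44 mm across from 68 to 82 mm, narrowing to its top at 90 mm. Origin at the centre of its underside, z up; stands upright on the table; about 0.11 kg.
- jar: Squat glass jar with brown contents, 62 mm across up to 50 mm, brass-coloured screw lid 60 mm across from 56 mm to its top at 72 mm. Origin at the centre of its underside, z up; stands upright on the table; about 0.22 kg.
- tin: Round tin can with a paper label and a bright steel lid with a pull tab, 58 mm across (rims and label 60 mm), 95 mm high. Origin at the centre of its underside, z up; stands upright on the table; about 0.32 kg.
- low_tub: Low clear plastic tub, 40 mm high, with a plain white lid 69 mm across. Not part of a kit. Origin at the centre of its underside, z up.
- oblong_tray: Oblong aluminium tray that does not move, open at the top: inside 260 mm along its x by 170 mm along its y, walls 3 mm thick, rim 27 mm above the table. Origin under its centre at table height; the upper face of its floor is 3 mm above the origin. Either left or right of the stock, its long axis roughly away from the robot.
- round_pan: Round steel pan that does not move, open at the top: inside 190 mm across at the floor, 206 mm across outside at the rim, rim 30 mm above the table. Origin under its centre at table height; the upper face of its floor is 3 mm above the origin. On the other side of the stock from the oblong tray.

How it is judged:
At the end, for the whole second after the job is handed in: Tall bottle, large carton and shaker stand in the oblong tray, jar and tin in the round pan: upright (0.1 rad), undersides on the floor (under 7 mm above its origin), released, at rest (0.02 m/s). Short bottle, small carton and low tub are upright, within 30 mm of their starts (x of tall_bottle in the frame of oblong_tray between -0.125 and 0.125 m and y of tall_bottle in the frame of oblong_tray between -0.08 and 0.08 m and z of each of tall_bottle, large_carton, shaker in the frame of oblong_tray below 0.007 m and angle between each of tall_bottle, large_carton, shaker, jar, tin, short_bottle, small_carton, low_tub's own z axis and vertical below 0.1 rad and linear speed of each of tall_bottle, large_carton, shaker, jar, tin below 0.02 m/s and angular speed of each of tall_bottle, large_carton, shaker, jar, tin below 0.2 rad/s and contact force between the fingers and tall_bottle below 0.05 N and x of large_carton in the frame of oblong_tray between -0.125 and 0.125 m and y of large_carton in the frame of oblong_tray between -0.08 and 0.08 m and contact force between the fingers and large_carton below 0.05 N and x of shaker in the frame of oblong_tray between -0.125 and 0.125 m and y of shaker in the frame of oblong_tray between -0.08 and 0.08 m and contact force between the fingers and shaker below 0.05 N and horizontal distance between each of jar, tin and round_pan below 0.075 m and z of each of jar, tin in the frame of round_pan below 0.007 m and contact force between the fingers and jar below 0.05 N and contact force between the fingers and tin below 0.05 N and distance of each of short_bottle, small_carton, low_tub from where it was at the start of the episode below 0.03 m); the robot touches nothing.
It fails at once if a thing for the kits is dropped or knocked over (moves faster than 0.7 m/s out of the fingers) ((contact force between the fingers and tall_bottle below 0.05 N and linear speed of tall_bottle above 0.7 m/s) or (contact force between the fingers and large_carton below 0.05 N and linear speed of large_carton above 0.7 m/s) or (contact force between the fingers and shaker below 0.05 N and linear speed of shaker above 0.7 m/s) or (contact force between the fingers and jar below 0.05 N and linear speed of jar above 0.7 m/s) or (contact force between the fingers and tin below 0.05 N and linear speed of tin above 0.7 m/s)).
It fails at once if the short bottle, small carton or low tub is moved more than 30 mm or tipped over (distance of any of short_bottle, small_carton, low_tub from where it was at the start of the episode above 0.03 m or angle between any of short_bottle, small_carton, low_tub's own z axis and vertical above 0.5 rad).
It also fails if it takes over 122 s, if anything falls off the work surface, if the arm or the gripper's body presses on something with over 40 N, if the wrist force passes 120 N, or if a joint passes its speed limit or range.

### The arm

A 6-joint arm with a two-finger parallel gripper is mounted at the origin on the work surface. World frame = base frame: x ahead of the robot, y to its left, z up, the work surface at z = 0. Lengths are in m, angles in rad, forces in N, time in s.
With the tool pointing down it reaches from about 0.35 to 0.85 m from the base axis. Payload 8.1 kg.
Tool frame: the origin (TCP) lies on the mounting face of the last link; the fingertips stand 186 mm ahead of it and the grasp point (between the pads) lies 167 mm ahead of it; z points along the fingers, y is the direction in which the jaws open and shut (so a half turn about z gives the same grasp; the last joint's range is limited). The gripper opens to 93 mm and grips with 3 to 60 N. Pads are 15 mm wide; open, the fingers measure 128 mm over their backs; the gripper's body (75 mm by 188 mm) begins 65 mm behind the grasp point.
Start: joints at [-1.325, 0.13, 1.488, -0, 1.523, -0.085], TCP at [0.195, -0.567, 0.405] pointing down, gripper open.
Joint ranges: [-2.96, 2.96], [-0.89, 2.26], [0.02, 2.5], [-1.34, 4.48], [0, 2.73], [-2.66, 2.66]. Speed limits (rad/s): [2.39, 2.39, 2.79, 3.14, 3.14, 3.14].

### API

Orientations are given as a rotation vector (axis times angle).
In Python, from plant import robot, read_camera, spotter gives the robot as it stands.
- The arm moves only by the tool arm_command, never from a script. Its arguments are lists of equal length, an entry for each row: "xyz": the shift along the world's x, y, z in cm, a list of three; "turn": the turn, a rotation vector about the world's x, y, z in rad, a list of three. A call has 1 to 12 rows; each row shifts and turns the commanded pose from where the row before left it; what a row does not reach is not made up. A row lasts 1/8 s, in which the tool goes at most 62.5 mm and 10.7 degrees, less where a joint would pass 70% of its speed; a pose out of reach is approached as far as the arm can. A call is refused whole if a number of a shift passes 6.25 or a number of a turn 0.188, either way. A call with a gripper value outside its range is refused whole. "gripper" is the finger opening in cm, from 0 to 9.3, set as the call begins (left out, the last holds). The fingers move at their own pace and stop on an object; "force" is the grip in N (left out, the last holds). Time passes only in rows, so rows that do not move let the fingers close. It gives the time, the measured TCP pose, the force and the opening at its end, in the units of the state.
- robot.read_state(): the state, without advancing time (a new reading comes with each control period).
- read_camera(name): name is "scene" or "side" or "wrist"; returns a dict with "frame" (420x560x3 uint8, red, green, blue), "z_map" (420x560 float32, m along the optical axis (not along the pixel's ray), 0 where there is no reading), "fx", "fy", "cx", "cy" (pixels), "eye" and "orientation" of the camera in the world. Camera axes: x right, y down, z forward; pixel columns grow to the right and rows downward; lengths in m; the calibration is good to about 2 mm. A picture is of the moment at which its call begins.
- robot.close_job(): hands the job in, once; it reports no verdict.
Trained networks look in a picture, given as the dict that the camera call returned (one of the last four; its "shot" number tells which), for a name from the list of things; names that differ only in an ending like _2 or _b are one class to them, and where a whole thing is asked for, a point or a joint stands for the part that bears it (a point fixed in the world has none). Each returns a list of dicts, best first, with "confidence" (0 to 1); they miss things now and then, are a little off and sometimes report something else, mostly with a low value. They report only what shows in the picture. A call takes as long as a camera call.
- spotter.masks_of(picture, query): "pixels" (420x560 bool, what is visible of it) and "centre" ([row, column] in pixels, amid what is visible of it).
The state is a dict: "t": time; "q": joint angles; "dq": joint speeds; "joint_torque": joint torques, N m; "tool_pos": TCP position; "orientation": TCP orientation; "force": force on the tool from outside, world axes, zero at the start; "wrist_torque": the same for the moment, N m; "opening": finger opening in m.
Only numpy, scipy, OpenCV 4.12 (cv2) and the standard library are available. Lean on these libraries where they do the work, as an engineer would, in place of code of your own. Each camera call takes 0.05 s, during which the arm holds its last target. There are 200 camera calls.

## Working session

There is one attempt and no reset: what is moved stays moved. The work goes in short steps, Python scripts to look and compute and a tool call to move; the robot and the scene stay as the last step left them, time stands still between calls to the robot, and variables do not carry over. Pictures are saved under pics/ and viewed, about 12 in all and at most 16, crops included, and the job is handed in when it is done.

Besides the shell and the picture viewer there is one more tool, called after "Request:" by a JSON object that holds its "name" and its "arguments", one argument or row to a line. arm_command: Moves the arm, as the interface text tells. Its arguments: {"type":"object","properties":{"xyz":{"type":"array","items":{"type":"array","items":{"type":"number"}}},"turn":{"type":"array","items":{"type":"array","items":{"type":"number"}}},"gripper":{"type":"number"},"force":{"type":"number"}},"required":["xyz","turn"]}

```bash
ls; mkdir -p pics
cat > h.py <<'E'
import numpy as np, cv2
from plant import robot, read_camera, spotter
from scipy.spatial.transform import Rotation as R
def Rm(o):
    o=np.array(o,float)
    return o if o.shape==(3,3) else (R.from_rotvec(o).as_matrix() if o.size==3 else R.from_quat(o).as_matrix())
def cloud(p):
    z=p["z_map"]; v,u=np.mgrid[:420,:560]
    c=np.stack([(u-p["cx"])/p["fx"]*z,(v-p["cy"])/p["fy"]*z,z],-1)
    w=c@Rm(p["orientation"]).T+np.array(p["eye"])
    w[z<=0]=np.nan
    return w
def save(p,n): cv2.imwrite(f"pics/{n}.png",p["frame"][:,:,::-1])
NAMES="tall_bottle short_bottle large_carton small_carton shaker jar tin low_tub oblong_tray round_pan".split()
E
python3 - <<'E'
from h import *
print(robot.read_state())
for cam in ("scene","side"):
    p=read_camera(cam); save(p,cam+"1"); w=cloud(p)
    print(cam,p["eye"],p["orientation"])
    for n in NAMES:
        for m in spotter.masks_of(p,n)[:2]:
            q=w[m["pixels"]]; q=q[~np.isnan(q[:,0])]
            if len(q)<5: continue
            top=q[q[:,2]>np.percentile(q[:,2],98)-.006]
            print(n,round(m["confidence"],2),np.round(m["centre"]),len(q),"lo",np.round(np.percentile(q,2,axis=0),3),"hi",np.round(np.percentile(q,98,axis=0),3),"topc",np.round((top.min(0)+top.max(0))/2,3))
E
```

```text
pics
{'t': 0.0, 'q': array([-1.32539103e+00,  1.31163255e-01,  1.48925516e+00,  3.80174025e-05,
        1.52299543e+00, -8.54050984e-02]), 'dq': array([ 0.00030916, -0.00204657,  0.00119471,  0.00015199, -0.00295925,
       -0.00058622]), 'joint_torque': array([-8.87913448e-04, -5.59838998e+01, -4.91765678e+01,  7.67797348e-02,
        3.54453118e-02, -1.62446181e-04]), 'tool_pos': array([ 0.19485687, -0.56724334,  0.40369914]), 'orientation': array([-3.09692221e+00, -5.16967279e-01,  1.69059836e-04]), 'force': array([ 1.26043393,  0.00598901, -0.21044349]), 'wrist_torque': array([ 0.07541493,  0.02519945, -0.03508585]), 'opening': 0.09281553574687985}
scene [ 1.14645496 -0.52305113  0.83214456] [-2.17666867 -0.99847373  0.41438547]
tall_bottle 0.85 [222. 309.] 1310 lo [ 0.613 -0.032  0.006] hi [0.662 0.013 0.141] topc [ 0.635 -0.005  0.139]
short_bottle 0.98 [241. 243.] 850 lo [ 0.553 -0.148  0.001] hi [ 0.59  -0.105  0.095] topc [ 0.566 -0.125  0.093]
short_bottle 0.65 [199. 274.] 1008 lo [ 0.492 -0.023  0.006] hi [0.546 0.031 0.076] topc [0.516 0.006 0.074]
large_carton 0.94 [265.
[... 1821 characters left out ...]
.54  0.085 0.003] hi [0.599 0.129 0.059] topc [0.569 0.109 0.057]
shaker 0.74 [180. 195.] 829 lo [ 0.434  0.105 -0.   ] hi [0.482 0.196 0.092] topc [0.454 0.125 0.089]
jar 0.91 [218. 243.] 1302 lo [ 0.489 -0.026  0.001] hi [0.546 0.03  0.075] topc [0.519 0.005 0.073]
tin 0.62 [274. 234.] 1758 lo [ 0.422 -0.157  0.002] hi [ 0.477 -0.101  0.098] topc [ 0.451 -0.128  0.096]
low_tub 0.75 [160. 300.] 621 lo [ 0.653  0.009 -0.   ] hi [0.737 0.151 0.137] topc [ 0.638 -0.003  0.138]
oblong_tray 0.66 [134. 190.] 6371 lo [ 0.374  0.245 -0.   ] hi [0.633 0.423 0.027] topc [0.502 0.334 0.026]
round_pan 0.96 [367. 326.] 12138 lo [ 0.444 -0.416  0.001] hi [ 0.634 -0.236  0.031] topc [ 0.537 -0.332  0.03 ]
```

Run:
```python
from h import *
for cam in ("scene","side"):
    p=read_camera(cam); w=cloud(p)
    for n,lo,hi in (("large_carton",.094,.11),("small_carton",.05,.065),("oblong_tray",.021,.034),("round_pan",.024,.038)):
        ms=[m for m in spotter.masks_of(p,n)]
        for m in ms[:2]:
            q=w[m["pixels"]]; q=q[(q[:,2]>lo)&(q[:,2]<hi)]
            if len(q)<20: continue
            r=cv2.minAreaRect((q[:,:2]*1000).astype(np.float32)); print(cam,n,round(m["confidence"],2),len(q),np.round(r[0]),np.round(r[1]),round(r[2],1))
a=cv2.imread("pics/scene1.png");cv2.imwrite("pics/a.png",a)
print(Rm(robot.read_state()["orientation"]).round(3))
```

```text
scene large_carton 0.64 822 [ 681. -118.] [45. 78.] 19.5
scene small_carton 0.63 352 [565. 111.] [59. 45.] 14.1
scene oblong_tray 0.92 810 [498. 336.] [274. 185.] 0.8
scene round_pan 0.91 1018 [ 534. -332.] [207. 209.] 82.6
side large_carton 0.86 846 [ 684. -120.] [48. 77.] 20.2
side large_carton 0.75 719 [ 451. -128.] [60. 57.] 69.3
side small_carton 0.85 383 [569. 109.] [57. 42.] 16.0
side small_carton 0.52 157 [ 447. -145.] [26. 58.] 75.3
side oblong_tray 0.81 788 [502. 333.] [272. 188.] 0.3
side round_pan 0.56 1177 [ 540. -325.] [193. 209.] 66.7
[[ 0.946  0.325  0.   ]
 [ 0.325 -0.946  0.   ]
 [ 0.    -0.    -1.   ]]
```

View pics/scene1.png

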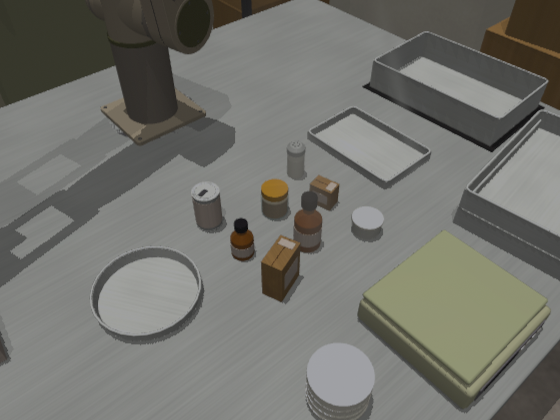

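View pics/side1.png

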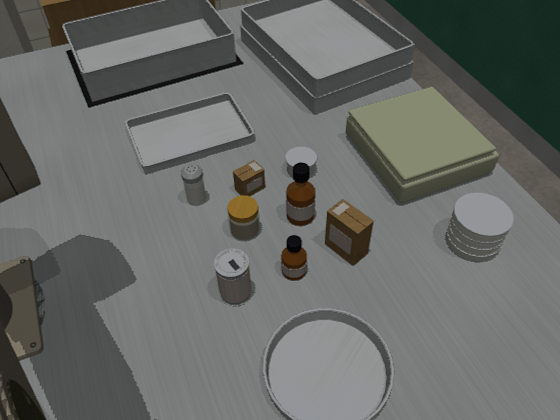

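Both views agree to within a few mm. The tall bottle's cap is at scene pixel (200,308), the carton at (265,283), the jar at (198,274), the tin at (205,206) and the shaker at (158,296). The tray is on the left (y≈+0.335) and the pan on the right (y≈-0.331). The tall bottle goes first.

Request:
{"name": "arm_command", "arguments": {
  "xyz": [
    [3.68,4.68,0],
    [3.68,4.68,0],
    [3.68,4.68,0],
    [3.68,4.68,0],
    [3.68,4.68,0],
    [3.68,4.68,0],
    [3.68,4.68,0],
    [3.68,4.68,0],
    [3.68,4.68,0],
    [3.68,4.68,0],
    [3.68,4.68,0],
    [3.68,4.68,0]
  ],
  "turn": [
    [0,0,0.103],
    [0,0,0.103],
    [0,0,0.103],
    [0,0,0.103],
    [0,0,0.103],
    [0,0,0.103],
    [0,0,0.103],
    [0,0,0.103],
    [0,0,0.103],
    [0,0,0.103],
    [0,0,0.103],
    [0,0,0.103]
  ],
  "gripper": 6,
  "force": 25
}}

```text
t: 3.1
tool_pos: [0.6375, -0.0041, 0.4049]
orientation: [2.222, 2.221, 0.0]
force: [-0.0, -0.8, 0.2]
opening: 0.0601
```

Run:
```python
from h import *
p=read_camera("wrist"); save(p,"w1"); w=cloud(p); print(p["eye"])
for lo,hi in ((.128,.15),(.094,.106),(.065,.08),(.084,.1),(.05,.062)):
    m=((w[...,2]>lo)&(w[...,2]<hi)).astype(np.uint8)
    n,l,s,c=cv2.connectedComponentsWithStats(m)
    for i in range(1,n):
        if s[i,4]>150:
            q=w[l==i]; r=cv2.minAreaRect((q[:,:2]*1000).astype(np.float32)); print(lo,s[i,4],np.round(r[0]),np.round(r[1]),round(r[2]),np.round(c[i]), np.round(cv2.boxPoints(r)).tolist() if lo==.094 else "")
```

```text
[0.63675872 0.06154442 0.38528335]
0.128 1400 [636.  -5.] [31. 31.] 46 [277. 210.] 
0.094 399 [672. -84.] [44. 13.] 3 [323. 284.] [[650.0, -79.0], [651.0, -92.0], [695.0, -89.0], [694.0, -76.0]]
0.094 1168 [ 690. -138.] [44. 37.] 20 [333. 340.] [[663.0, -128.0], [675.0, -163.0], [717.0, -148.0], [704.0, -113.0]]
0.065 1801 [839.  48.] [218.  10.] 90 [507. 122.] 
0.065 430 [465. 121.] [43. 18.] 64 [80. 48.] 
0.065 3266 [518.   5.] [59. 59.] 25 [151. 182.] 
0.065 464 [636.  -1.] [48. 57.] 89 [277. 180.] 
0.065 294 [670. -84.] [44.  2.] 21 [311. 272.] 
0.084 2103 [453. 127.] [40. 41.] 9 [50. 36.] 
0.084 818 [636.  -0.] [36. 46.] 90 [278. 186.] 
0.084 407 [671. -86.] [43.  6.] 21 [315. 281.] 
0.05 3864 [839.  49.] [ 12. 230.] 0 [494. 119.] 
0.05 328 [464. 121.] [41. 17.] 61 [89. 51.] 
0.05 2839 [568. 109.] [56. 38.] 15 [203.  65.] 
0.05 264 [535.  13.] [24. 59.] 24 [178. 169.] 
0.05 200 [670. -84.] [42.  2.] 21 [310. 264.]
```

View pics/w1.png

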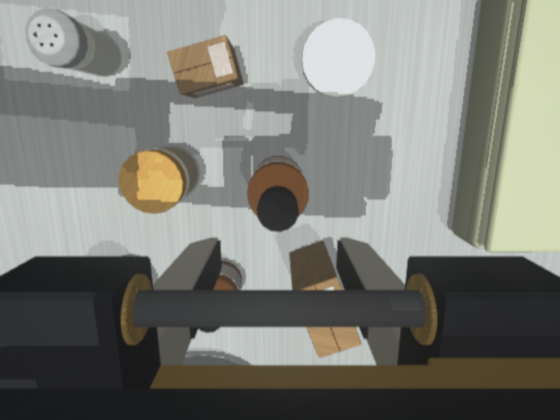

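Request:
{"name": "arm_command", "arguments": {
  "xyz": [
    [-0.1,-0.1,-3],
    [0,0,-4],
    [0,0,-2.5],
    [0,0,-1.2],
    [0,0,-0.5],
    [0,0,0]
  ],
  "turn": [
    [0,0,0],
    [0,0,0],
    [0,0,0],
    [0,0,0],
    [0,0,0],
    [0,0,0]
  ]
}}

```text
t: 3.9
tool_pos: [0.6358, -0.007, 0.2936]
orientation: [2.225, 2.216, 0.001]
force: [0.2, 0.2, -0.1]
opening: 0.06
```

Request:
{"name": "arm_command", "arguments": {
  "xyz": [
    [0,0,0],
    [0,0,0],
    [0,0,0],
    [0,0,0],
    [0,0,0],
    [0,0,0]
  ],
  "turn": [
    [0,0,0],
    [0,0,0],
    [0,0,0],
    [0,0,0],
    [0,0,0],
    [0,0,0]
  ],
  "gripper": 2
}}

```text
t: 4.65
tool_pos: [0.6357, -0.0069, 0.2931]
orientation: [2.226, 2.217, 0.001]
force: [0.8, -0.4, 3.2]
opening: 0.0316
```

Request:
{"name": "arm_command", "arguments": {
  "xyz": [
    [0,0,1],
    [0,0,2.5],
    [0,0,3],
    [0,0,3],
    [0,0,1.5],
    [-0.3,1,0],
    [-0.4,3,0],
    [-0.6,5,0],
    [-0.7,5.5,0],
    [-0.7,5.5,0],
    [-0.7,5.5,0],
    [-0.6,5,0]
  ],
  "turn": [
    [0,0,0],
    [0,0,0],
    [0,0,0],
    [0,0,0],
    [0,0,0],
    [0,0,0],
    [0,0,0],
    [0,0,0],
    [0,0,0],
    [0,0,0],
    [0,0,0],
    [0,0,0]
  ]
}}

```text
t: 6.15
tool_pos: [0.5941, 0.3005, 0.4003]
orientation: [-2.224, -2.217, 0.005]
force: [0.5, -0.4, -2.4]
opening: 0.0312
```

Request:
{"name": "arm_command", "arguments": {
  "xyz": [
    [-0.4,2.5,0],
    [-0.2,1.2,0],
    [0,0,-1.5],
    [0,0,-3],
    [0,0,-3],
    [0,0,-1.5],
    [0,0,-0.7],
    [0,0,-0.3],
    [0,0,0]
  ],
  "turn": [
    [0,0,0],
    [0,0,0],
    [0,0,0],
    [0,0,0],
    [0,0,0],
    [0,0,0],
    [0,0,0],
    [0,0,0],
    [0,0,0]
  ]
}}

```text
t: 7.28
tool_pos: [0.5899, 0.3352, 0.3038]
orientation: [2.226, 2.216, 0.002]
force: [0.0, 0.2, -2.7]
opening: 0.0311
```

Request:
{"name": "arm_command", "arguments": {
  "xyz": [
    [0,0,-0.3],
    [0,0,-0.2],
    [0,0,-0.1],
    [0,0,-0.1],
    [0,0,-0.1],
    [0,0,0]
  ],
  "turn": [
    [0,0,0],
    [0,0,0],
    [0,0,0],
    [0,0,0],
    [0,0,0],
    [0,0,0]
  ]
}}

```text
t: 8.02
tool_pos: [0.5897, 0.3353, 0.2961]
orientation: [2.226, 2.217, 0.002]
force: [-1.7, -0.6, 5.5]
opening: 0.0317
```

Request:
{"name": "arm_command", "arguments": {
  "xyz": [
    [0,0,0],
    [0,0,0],
    [0,0,0.5],
    [0,0,2],
    [0,0,4],
    [0,0,4],
    [0.3,-2,0],
    [0.8,-5.5,0],
    [1.2,-6.1,0],
    [1.2,-6.1,0],
    [1.2,-6.1,0],
    [1.2,-6.1,0]
  ],
  "turn": [
    [0,0,0],
    [0,0,0],
    [0,0,0],
    [0,0,0],
    [0,0,0],
    [0,0,0],
    [0,0,0.05],
    [0,0,0.06],
    [0,0,0.06],
    [0,0,0.06],
    [0,0,0.06],
    [0,0,0.06]
  ],
  "gripper": 6
}}

```text
t: 9.52
tool_pos: [0.6487, 0.0142, 0.402]
orientation: [1.802, 2.571, 0.002]
force: [0.6, -0.4, -1.1]
opening: 0.0602
```

Run:
```python
from h import *
p=read_camera("scene"); save(p,"s2"); w=cloud(p)
m=spotter.masks_of(p,"tall_bottle")[0]; q=w[m["pixels"]]; t=q[q[:,2]>.125]; print(m["confidence"],np.nanmax(q[:,2]),(t.min(0)+t.max(0))/2)
```

```text
0.89 0.14606341574380577 [0.58756964 0.33685893 0.13553898]
```

View pics/s2.png

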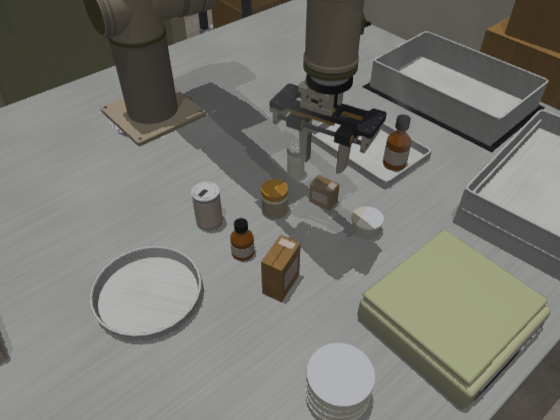

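Request:
{"name": "arm_command", "arguments": {
  "xyz": [
    [1.3,-5.4,0],
    [1.2,-5,0],
    [0.8,-3,0],
    [0,0,-2],
    [0,0,-5],
    [0,0,-4],
    [0,0,-2.5],
    [0,0,-1.3],
    [0,0,-0.6],
    [0,0,0]
  ],
  "turn": [
    [0,0,0],
    [0,0,0],
    [0,0,0],
    [0,0,0],
    [0,0,0],
    [0,0,0],
    [0,0,0],
    [0,0,0],
    [0,0,0],
    [0,0,0]
  ],
  "gripper": 7
}}

```text
t: 10.88
tool_pos: [0.6818, -0.1175, 0.2465]
orientation: [1.805, 2.57, 0.001]
force: [-0.1, 0.5, 0.3]
opening: 0.0696
```

Request:
{"name": "arm_command", "arguments": {
  "xyz": [
    [0,0,0],
    [0,0,0],
    [0,0,0],
    [0,0,0],
    [0,0,0],
    [0,0,0]
  ],
  "turn": [
    [0,0,0],
    [0,0,0],
    [0,0,0],
    [0,0,0],
    [0,0,0],
    [0,0,0]
  ],
  "gripper": 3
}}

```text
t: 11.62
tool_pos: [0.6818, -0.1179, 0.2463]
orientation: [1.805, 2.57, 0.001]
force: [0.4, 0.5, 5.2]
opening: 0.0438
```

Request:
{"name": "arm_command", "arguments": {
  "xyz": [
    [0,0,1],
    [0,0,2.5],
    [0,0,3.5],
    [0,0,3.5],
    [0,0,1.5],
    [-1,1.5,0],
    [-2.2,3.8,0],
    [-2.5,5,0],
    [-2.5,5,0],
    [-2.5,5,0],
    [-2.5,5,0],
    [-2.5,5,0]
  ],
  "turn": [
    [0,0,0],
    [0,0,0],
    [0,0,0],
    [0,0,0],
    [0,0,0],
    [0,0,-0.03],
    [0,0,-0.05],
    [0,0,-0.05],
    [0,0,-0.05],
    [0,0,-0.05],
    [0,0,-0.05],
    [0,0,-0.05]
  ]
}}

```text
t: 13.12
tool_pos: [0.5231, 0.1864, 0.3646]
orientation: [-2.205, -2.236, 0.002]
force: [-0.0, 0.3, -2.0]
opening: 0.0438
```

Request:
{"name": "arm_command", "arguments": {
  "xyz": [
    [-1.8,5,0],
    [-0.7,5,0],
    [0,3.5,0],
    [0,1.6,0],
    [0,0,0],
    [0,0,-2],
    [0,0,-4],
    [0,0,-3],
    [0,0,-1.3],
    [0,0,-0.5],
    [0,0,0]
  ],
  "turn": [
    [0,0,-0.02],
    [0,0,0],
    [0,0,0],
    [0,0,0],
    [0,0,0],
    [0,0,0],
    [0,0,0],
    [0,0,0],
    [0,0,0],
    [0,0,0],
    [0,0,0]
  ]
}}

```text
t: 14.5
tool_pos: [0.4999, 0.336, 0.2584]
orientation: [2.226, 2.216, 0.001]
force: [-0.0, 0.7, -2.7]
opening: 0.0439
```

Request:
{"name": "arm_command", "arguments": {
  "xyz": [
    [0,0,-0.4],
    [0,0,-0.2],
    [0,0,-0.1],
    [0,0,-0.1],
    [0,0,-0.1],
    [0,0,0]
  ],
  "turn": [
    [0,0,0],
    [0,0,0],
    [0,0,0],
    [0,0,0],
    [0,0,0],
    [0,0,0]
  ]
}}

```text
t: 15.25
tool_pos: [0.4997, 0.3362, 0.2492]
orientation: [2.226, 2.217, 0.001]
force: [-0.7, 1.1, 0.3]
opening: 0.0441
```

Request:
{"name": "arm_command", "arguments": {
  "xyz": [
    [0,0,0],
    [0,0,0],
    [0,0,0.5],
    [0,0,2.5],
    [0,0,5],
    [0,0,4],
    [-0.5,-2,0],
    [-0.9,-4.2,0],
    [-1.1,-5.2,0],
    [-1.1,-5.2,0],
    [-0.7,-3.2,0],
    [-0.4,-1.3,0]
  ],
  "turn": [
    [0,0,0],
    [0,0,0],
    [0,0,0],
    [0,0,0],
    [0,0,0],
    [0,0,0],
    [0,0,0],
    [0,0,0],
    [0,0,0],
    [0,0,0],
    [0,0,0],
    [0,0,0]
  ],
  "gripper": 5.8
}}

```text
t: 16.75
tool_pos: [0.4522, 0.1237, 0.3692]
orientation: [2.228, 2.214, 0.001]
force: [-0.1, -0.7, 0.3]
opening: 0.0581
```

Request:
{"name": "arm_command", "arguments": {
  "xyz": [
    [0,0,0],
    [0,0,-3],
    [0,0,-5],
    [0,0,-3.5],
    [0,0,-2],
    [0,0,-1],
    [0,0,-0.5],
    [0,0,0]
  ],
  "turn": [
    [0,0,0],
    [0,0,0],
    [0,0,0],
    [0,0,0],
    [0,0,0],
    [0,0,0],
    [0,0,0],
    [0,0,0]
  ],
  "gripper": 7
}}

```text
t: 17.75
tool_pos: [0.4528, 0.1255, 0.2192]
orientation: [2.225, 2.217, 0.001]
force: [1.0, 0.3, -1.0]
opening: 0.0703
```

Request:
{"name": "arm_command", "arguments": {
  "xyz": [
    [0,0,-0.4],
    [0,0,0],
    [0,0,0],
    [0,0,0],
    [0,0,0],
    [0,0,0],
    [0,0,0]
  ],
  "turn": [
    [0,0,0],
    [0,0,0],
    [0,0,0],
    [0,0,0],
    [0,0,0],
    [0,0,0],
    [0,0,0]
  ],
  "gripper": 3,
  "force": 20
}}

```text
t: 18.62
tool_pos: [0.4527, 0.1251, 0.215]
orientation: [2.226, 2.217, 0.001]
force: [0.8, -0.4, 2.6]
opening: 0.0431
```

Request:
{"name": "arm_command", "arguments": {
  "xyz": [
    [0,0,1],
    [0,0,2.5],
    [0,0,3],
    [0,0,1.5],
    [-0.5,1.5,0],
    [-0.9,4.5,0],
    [-0.8,5,0],
    [-0.6,5,0],
    [-0.4,3.5,0],
    [-0.2,1.5,0],
    [0,0,0]
  ],
  "turn": [
    [0,0,0],
    [0,0,0],
    [0,0,0],
    [0,0,0],
    [0,0,0],
    [0,0,0],
    [0,0,0],
    [0,0,0],
    [0,0,0],
    [0,0,0],
    [0,0,0]
  ]
}}

```text
t: 20.0
tool_pos: [0.4177, 0.3357, 0.2935]
orientation: [-2.224, -2.219, 0.003]
force: [-0.3, -0.5, -1.6]
opening: 0.0435
```

Request:
{"name": "arm_command", "arguments": {
  "xyz": [
    [0,0,-2],
    [0,0,-3],
    [0,0,-1.2],
    [0,0,-0.6],
    [0,0,-0.3],
    [0,0,-0.2],
    [0,0,-0.1],
    [0,0,-0.1],
    [0,0,0]
  ],
  "turn": [
    [0,0,0],
    [0,0,0],
    [0,0,0],
    [0,0,0],
    [0,0,0],
    [0,0,0],
    [0,0,0],
    [0,0,0],
    [0,0,0]
  ]
}}

```text
t: 21.12
tool_pos: [0.4185, 0.3352, 0.2198]
orientation: [2.226, 2.217, 0.0]
force: [-0.2, 0.5, -0.6]
opening: 0.0432
```

Request:
{"name": "arm_command", "arguments": {
  "xyz": [
    [0,0,-0.1],
    [0,0,-0.1],
    [0,0,0],
    [0,0,0]
  ],
  "turn": [
    [0,0,0],
    [0,0,0],
    [0,0,0],
    [0,0,0]
  ]
}}

```text
t: 21.62
tool_pos: [0.4186, 0.3352, 0.218]
orientation: [2.226, 2.217, 0.001]
force: [-1.3, 0.2, 2.5]
opening: 0.043
```

Request:
{"name": "arm_command", "arguments": {
  "xyz": [
    [0,0,0],
    [0,0,0],
    [0,0,0.5],
    [0,0,2],
    [0,0,4],
    [0,0,5],
    [0,0,3.5],
    [1,-3,0],
    [1.5,-5,0],
    [1.8,-6,0],
    [1.8,-6,0],
    [1.8,-6,0]
  ],
  "turn": [
    [0,0,0],
    [0,0,0],
    [0,0,0],
    [0,0,0],
    [0,0,0],
    [0,0,0],
    [0,0,0],
    [0,0,0],
    [0,0,0],
    [0,0,0],
    [0,0,0],
    [0,0,0]
  ],
  "gripper": 5.4
}}

```text
t: 23.12
tool_pos: [0.4976, 0.0737, 0.3683]
orientation: [2.225, 2.217, 0.001]
force: [-0.2, -0.3, 0.2]
opening: 0.0543
```

Request:
{"name": "arm_command", "arguments": {
  "xyz": [
    [1.2,-4,0],
    [0.8,-3,0],
    [0,0,0],
    [0,0,-3],
    [0,0,-4],
    [0,0,-3],
    [0,0,-1.5],
    [0,0,-1],
    [0,0,-0.5],
    [0,0,0]
  ],
  "turn": [
    [0,0,0],
    [0,0,0],
    [0,0,0],
    [0,0,0],
    [0,0,0],
    [0,0,0],
    [0,0,0],
    [0,0,0],
    [0,0,0],
    [0,0,0]
  ],
  "gripper": 8.4
}}

```text
t: 24.38
tool_pos: [0.5177, 0.0056, 0.2383]
orientation: [2.225, 2.217, 0.001]
force: [-0.3, 0.2, -0.5]
opening: 0.0843
```

Request:
{"name": "arm_command", "arguments": {
  "xyz": [
    [0,0,-0.4],
    [0,0,0],
    [0,0,0],
    [0,0,0],
    [0,0,0],
    [0,0,0],
    [0,0,0]
  ],
  "turn": [
    [0,0,0],
    [0,0,0],
    [0,0,0],
    [0,0,0],
    [0,0,0],
    [0,0,0],
    [0,0,0]
  ],
  "gripper": 4.5,
  "force": 25
}}

```text
t: 25.25
tool_pos: [0.5176, 0.0055, 0.234]
orientation: [2.226, 2.217, 0.001]
force: [-0.3, -1.2, 1.9]
opening: 0.0597
```

Run:
```python
from h import *
p=read_camera("scene"); save(p,"s3"); w=cloud(p)
for n,h in (("tall_bottle",.138),("large_carton",.1),("shaker",.09)):
    m=spotter.masks_of(p,n)[0]; q=w[m["pixels"]]; t=q[(q[:,2]>h-.005)]; print(n,m["confidence"],np.nanmax(q[:,2]),(t.min(0)+t.max(0))/2)
```

```text
tall_bottle 0.76 0.1455976621556091 [0.58733585 0.33581805 0.13930421]
large_carton 0.79 0.1090281436501358 [0.49669832 0.33465955 0.10205106]
shaker 0.67 0.09926877202787443 [0.41767887 0.33404346 0.0921623 ]
```

View pics/s3.png

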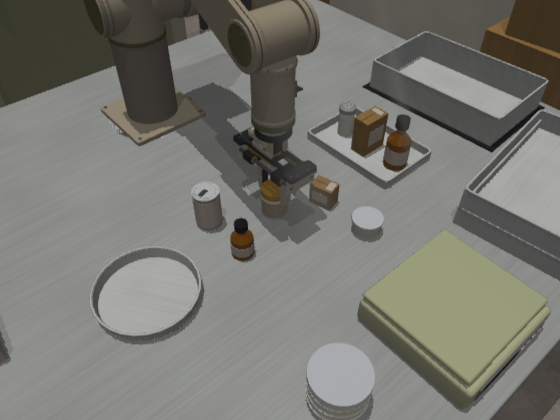

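The three tray items stand upright: shaker at (118,347), carton at (131,369), bottle at (143,398). The jar is in the grip.

Request:
{"name": "arm_command", "arguments": {
  "xyz": [
    [0,0,1],
    [0,0,2.5],
    [0,0,4],
    [0,0,4],
    [0,0,2],
    [0.1,-1.5,0],
    [0.2,-4,0],
    [0.3,-5.5,0],
    [0.3,-6,0],
    [0.3,-6,0],
    [0.3,-5.8,0],
    [0.2,-5,0]
  ],
  "turn": [
    [0,0,0],
    [0,0,0],
    [0,0,0],
    [0,0,0],
    [0,0,0],
    [0,0,0],
    [0,0,0],
    [0,0,0],
    [0,0,0],
    [0,0,0],
    [0,0,0],
    [0,0,0]
  ]
}}

```text
t: 26.95
tool_pos: [0.533, -0.3354, 0.3662]
orientation: [-2.225, -2.213, 0.001]
force: [1.4, 0.9, -2.3]
opening: 0.0596
```

Request:
{"name": "arm_command", "arguments": {
  "xyz": [
    [0.2,-3,0],
    [0,-1.1,0],
    [0,0,0],
    [0,0,-2],
    [0,0,-4],
    [0,0,-3.5],
    [0,0,-1.8],
    [0,0,-0.8],
    [0,0,-0.3],
    [0,0,0]
  ],
  "turn": [
    [0,0,0],
    [0,0,0],
    [0,0,0],
    [0,0,0],
    [0,0,0],
    [0,0,0],
    [0,0,0],
    [0,0,0],
    [0,0,0],
    [0,0,0]
  ]
}}

```text
t: 28.2
tool_pos: [0.5368, -0.3737, 0.246]
orientation: [2.224, 2.216, 0.0]
force: [0.2, 0.4, -2.5]
opening: 0.0596
```

Target 0.237.

Request:
{"name": "arm_command", "arguments": {
  "xyz": [
    [0,0,-0.4],
    [0,0,-0.2],
    [0,0,-0.1],
    [0,0,-0.1],
    [0,0,-0.1],
    [0,0,0]
  ],
  "turn": [
    [0,0,0],
    [0,0,0],
    [0,0,0],
    [0,0,0],
    [0,0,0],
    [0,0,0]
  ]
}}

```text
t: 28.95
tool_pos: [0.5364, -0.3736, 0.237]
orientation: [2.226, 2.217, -0.0]
force: [-2.9, 3.4, 6.6]
opening: 0.0599
```

Request:
{"name": "arm_command", "arguments": {
  "xyz": [
    [0,0,0],
    [0,0,0],
    [0,0,0],
    [0,0,0.5],
    [0,0,2],
    [0,0,4.5],
    [0,0,4],
    [0,0,2],
    [-0.8,2,0],
    [-1.6,4.6,0],
    [-1.9,5.5,0],
    [-1.9,5.5,0]
  ],
  "turn": [
    [0,0,0],
    [0,0,0],
    [0,0,0],
    [0,0,0],
    [0,0,0],
    [0,0,0],
    [0,0,0],
    [0,0,0],
    [0,0,0],
    [0,0,0],
    [0,0,0],
    [0,0,0]
  ],
  "gripper": 7.8
}}

```text
t: 30.45
tool_pos: [0.4735, -0.196, 0.3655]
orientation: [-2.226, -2.216, -0.0]
force: [0.7, 0.7, 0.0]
opening: 0.0778
```

Request:
{"name": "arm_command", "arguments": {
  "xyz": [
    [-1.4,4.2,0],
    [-1,2.8,0],
    [0,0,0],
    [0,0,-3],
    [0,0,-4.5],
    [0,0,-3],
    [0,0,-1.5],
    [0,0,-1],
    [0,0,-0.5],
    [0,0,0]
  ],
  "turn": [
    [0,0,0],
    [0,0,0],
    [0,0,0],
    [0,0,0],
    [0,0,0],
    [0,0,0],
    [0,0,0],
    [0,0,0],
    [0,0,0],
    [0,0,0]
  ],
  "gripper": 8.2
}}

```text
t: 31.7
tool_pos: [0.4507, -0.1276, 0.2313]
orientation: [2.225, 2.216, 0.001]
force: [0.8, 0.6, -0.5]
opening: 0.0815
```

Request:
{"name": "arm_command", "arguments": {
  "xyz": [
    [0,0,0],
    [0,0,0],
    [0,0,0],
    [0,0,0],
    [0,0,0],
    [0,0,0],
    [0,0,0]
  ],
  "turn": [
    [0,0,0],
    [0,0,0],
    [0,0,0],
    [0,0,0],
    [0,0,0],
    [0,0,0],
    [0,0,0]
  ],
  "gripper": 4.5,
  "force": 30
}}

```text
t: 32.58
tool_pos: [0.4506, -0.1275, 0.2311]
orientation: [2.225, 2.217, 0.0]
force: [-1.5, 0.9, 5.7]
opening: 0.0575
```

Request:
{"name": "arm_command", "arguments": {
  "xyz": [
    [0,0,1],
    [0,0,2.5],
    [0,0,4],
    [0,0,2.5],
    [0.6,-2,0],
    [1.8,-3.7,0],
    [2.2,-4,0],
    [2,-3.5,0],
    [1.3,-2,0],
    [0.6,-1,0],
    [0,0,0]
  ],
  "turn": [
    [0,0,0],
    [0,0,0],
    [0,0,0],
    [0,0,0],
    [0,0,0],
    [0,0,0],
    [0,0,0],
    [0,0,0],
    [0,0,0],
    [0,0,0],
    [0,0,0]
  ]
}}

```text
t: 33.95
tool_pos: [0.5351, -0.29, 0.3293]
orientation: [-2.225, -2.215, 0.001]
force: [-0.3, 1.2, -3.0]
opening: 0.0581
```

Request:
{"name": "arm_command", "arguments": {
  "xyz": [
    [0,0,-2],
    [0,0,-4],
    [0,0,-1.8],
    [0,0,-0.8],
    [0,0,-0.3],
    [0,0,-0.2],
    [0,0,0],
    [0,0,0]
  ],
  "turn": [
    [0,0,0],
    [0,0,0],
    [0,0,0],
    [0,0,0],
    [0,0,0],
    [0,0,0],
    [0,0,0],
    [0,0,0]
  ]
}}

```text
t: 34.95
tool_pos: [0.5356, -0.2896, 0.2405]
orientation: [2.225, 2.216, 0.0]
force: [-0.3, -0.1, -3.5]
opening: 0.058
```

Target 0.234.

Request:
{"name": "arm_command", "arguments": {
  "xyz": [
    [0,0,-0.3],
    [0,0,-0.1],
    [0,0,-0.1],
    [0,0,-0.1],
    [0,0,-0.1],
    [0,0,0]
  ],
  "turn": [
    [0,0,0],
    [0,0,0],
    [0,0,0],
    [0,0,0],
    [0,0,0],
    [0,0,0]
  ]
}}

```text
t: 35.7
tool_pos: [0.5354, -0.2895, 0.2342]
orientation: [2.226, 2.217, -0.0]
force: [-5.8, 3.5, 9.3]
opening: 0.0579
```

Request:
{"name": "arm_command", "arguments": {
  "xyz": [
    [0,0,0],
    [0,0,0],
    [0,0,0],
    [0,0,0.5],
    [0,0,2],
    [0,0,4.5],
    [0,0,5],
    [0,0,4],
    [-1,0,2],
    [-1,0,0],
    [0,0,0],
    [0,0,0]
  ],
  "turn": [
    [0,0,0],
    [0,0,0],
    [0,0,0],
    [0,0,0],
    [0,0,0],
    [0,0,0],
    [0,0,0],
    [0,0,0],
    [0,0,0],
    [0,0,0],
    [0,0,0],
    [0,0,0]
  ],
  "gripper": 7.8
}}

```text
t: 37.2
tool_pos: [0.5149, -0.2893, 0.4105]
orientation: [-2.224, -2.214, 0.001]
force: [-0.3, -0.1, -0.2]
opening: 0.0781
```

Run:
```python
from h import *
P={c:read_camera(c) for c in ("scene","side")}
for c,p in P.items():
    save(p,c+"9"); w=cloud(p)
    for n,h in (("tall_bottle",.141),("large_carton",.103),("shaker",.093),("jar",.075),("tin",.098),("short_bottle",.092),("small_carton",.056),("low_tub",.04)):
        for m in spotter.masks_of(p,n)[:1]:
            q=w[m["pixels"]]; t=q[abs(q[:,2]-h)<.006]
            if len(t): print(c,n,round(m["confidence"],2),np.round((t.min(0)+t.max(0))/2,3),np.round(np.median(t[:,2]),3))
cv2.imwrite("pics/fin.png",cv2.hconcat([cv2.imread("pics/scene9.png"),cv2.imread("pics/side9.png")])[:, :][::1] if 0 else cv2.resize(cv2.hconcat([cv2.imread("pics/scene9.png")[80:360,:420],cv2.imread("pics/side9.png")[80:360,100:]]),(800,267)))
```

```text
scene tall_bottle 0.59 [0.587 0.337 0.141] 0.142
scene large_carton 0.74 [0.497 0.336 0.103] 0.105
scene shaker 0.83 [0.419 0.335 0.092] 0.093
scene jar 0.95 [ 0.535 -0.372  0.075] 0.076
scene tin 0.86 [ 0.532 -0.288  0.098] 0.1
scene short_bottle 0.57 [ 0.567 -0.125  0.091] 0.093
scene small_carton 0.58 [0.568 0.111 0.056] 0.058
scene low_tub 0.61 [0.57 0.11 0.04] 0.041
side large_carton 0.57 [0.5   0.321 0.102] 0.103
side shaker 0.72 [0.42  0.334 0.092] 0.091
side jar 0.8 [ 0.536 -0.373  0.075] 0.076
side tin 0.75 [ 0.536 -0.29   0.098] 0.099
side small_carton 0.98 [0.57  0.107 0.056] 0.056
```

View pics/scene9.png

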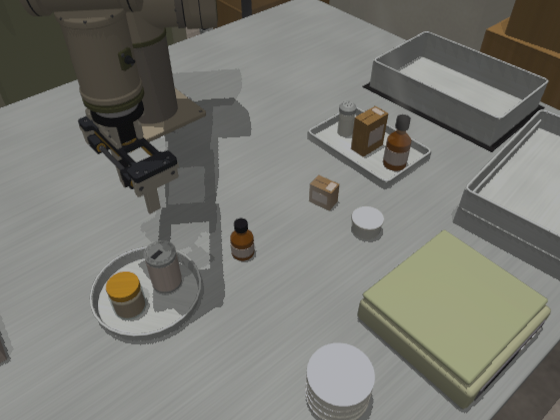

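View pics/side9.png

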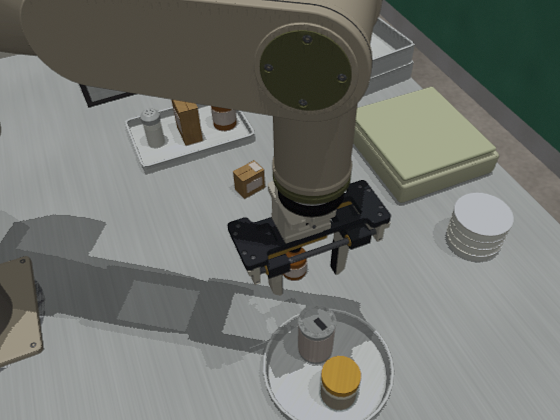

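Everything stands in place. In the scene view the jar is at (295,125) and the tin at (268,163), both inside the pan. The three tray items are upright around (135,372), and the short bottle (240,242), small carton (190,324) and tub (222,367) have not moved. I'm handing the job in.

```bash
python3 -c "
from plant import robot
print(robot.close_job())"
```

```text
the job is handed in; nothing more can be done
None
```

Both kits are made up and the job is handed in, at about 38 s of the 122 s allowed. No verdict was reported. The tall bottle, large carton and shaker stand in the oblong tray, and the jar and tin stand in the round pan. I lowered each one until it touched the floor, then let it go.

**Kit items:** in the last pictures all five stood upright, with tops at the heights expected for things standing on the floors (within about 2 mm). The tray items were within about 90 mm of its centre along x, against a limit of 125 mm. The jar and tin were about 42 mm from the pan's centre, against 75 mm. The gripper was open and clear of everything.

**Items left alone:** the short bottle and small carton measured within about 2 mm of their starts.

**Checks that failed:**
- **Low tub:** in the last scene picture the network labelled the small carton as the tub. I judged the tub unmoved by eye, as it sits at the same pixels as at the start.
- **Side view:** the arm hid part of the scene, so the tall bottle, short bottle and tub were confirmed from the scene camera only.

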